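# Free the stuck trimmer head and lock it at its stop

## Robot

A 6-joint arm with a two-finger parallel gripper is mounted at the origin on a cart in front of the work surface, level with it; the furniture and walls round the work are solid. World frame = base frame: x ahead of the robot, y to its left, z up, the work surface at z = 0. Lengths are in m, angles in rad, forces in N, time in s.
With the tool pointing down it reaches from about 0.35 to 0.85 m from the base axis. Payload 8.1 kg.
Tool frame: the origin (TCP) lies midway between the tips of the shut fingers; the grasp point (between the pads) lies 19 mm behind it (robot.grip_point_offset is the distance from the TCP to the grasp point, in m); z points along the fingers, y is the line along which they close (so a half turn about z gives the same grasp; the last joint's range is limited). The gripper opens to 93 mm and grips with 3 to 60 N. Pads are 15 mm wide; open, the fingers measure 128 mm over their backs; the gripper's body (75 mm by 188 mm) begins 65 mm behind the grasp point.
Start: joints at [-1.2, 0.13, 1.488, -0, 1.523, -0.085], TCP at [0.264, -0.539, 0.219] pointing down, gripper open.
Joint ranges: [-2.96, 2.96], [-0.89, 2.26], [0.02, 2.5], [-1.34, 4.48], [0, 2.73], [-2.66, 2.66]. Speed limits (rad/s): [2.39, 2.39, 2.79, 3.14, 3.14, 3.14].

## Interface

Orientations are given as a rotation vector (axis times angle).
In Python, from plant import robot, read_camera, job gives the robot as it stands.
- The arm moves only by the shell command python3 -m inch 'ROWS' [FORCE]. ROWS is JSON, one flat list of numbers, 5 for each row, row after row: the shift along the world's x, y, z in mm, then the turn about the world's z in degrees, then the opening in per cent of the stroke, from 0 (shut) to 100 (fully open). In form: [dx, dy, dz, yaw, hand, dx, dy, dz, yaw, hand, ...]. A call has 1 to 10 rows; each row is the pose to reach, as a shift and turn from the pose commanded when the call began; what a row does not reach only later rows make up. A row lasts 1/12 s, in which the tool goes at most 41.7 mm and 7.16 degrees, less where a joint would pass 70% of its speed; a pose out of reach is approached as far as the arm can. A call with a gripper value outside its range is refused whole. The fingers move at their own pace and stop on an object; FORCE is the grip in N (left out, the last holds). Time passes only in rows, so rows that repeat a pose let the fingers close. It gives the time, the measured TCP pose, the force, the opening and the grip force at its end, in the units of the state.
- robot.read_state(): the state, without advancing time (a new reading comes with each control period).
- read_camera(name): name is "side" or "top" or "wrist"; returns a dict with "image" (384x512x3 uint8, blue, green, red), "K" (3x3 intrinsics, pixels), "D" ([k1, k2, p1, p2, k3] as OpenCV has them; the pictures are not rectified), "extrinsics" (4x4, takes a point from world to camera coordinates); the wrist camera has in their place "mount" (4x4, takes a point from camera to tool coordinates, whose origin is the TCP and whose axes are the flange's). Camera axes: x right, y down, z forward; pixel columns grow to the right and rows downward; lengths in m; the calibration is good to about 2 mm. A picture is of the moment at which its call begins: read the wrist's pose just before it. There is no depth.
- job.close_job(): hands the job in; it is judged then, once.
The state is a dict: "t": time; "q": joint angles; "dq": joint speeds; "joint_torque": joint torques, N m; "tool_pos": TCP position; "orientation": TCP orientation; "force": force on the tool from outside, world axes, zero at the start; "wrist_torque": the same for the moment, N m; "opening": finger opening in m; "gripper_force": force on a finger pad.
Only numpy, scipy, OpenCV 4.12 (cv2) and the standard library are available. Lean on these libraries where they do the work, as an engineer would, in place of code of your own. Each camera call takes 0.05 s, during which the arm holds its last target. There are 200 camera calls.

## Task

The cutter head of the paper trimmer is gummed up on its rail. Push it by its upright lug until it breaks free, run it gently on along the rail, lug end trailing, until it rests against the stop hidden inside the rail, then press the round lock button on the head all the way down so that the head is locked there. Never load the head with more than 30 N, squeezing included, and leave the other things on the trimmer and the desk alone.

Things in the scene. Friction and masses are not known exactly. Their poses are not given: they have to be found in the camera images.
- trimmer: Rail paper trimmer fixed to the desk: grey board 240 (x) x 380 (y) x 12 mm, origin at the centre of its underside, z up. An aluminium rail 36 mm wide, top 30 mm above the desk, runs along the board's y axis at x = +50 mm, with black end caps (tops 38 mm above the desk) at y = +-180 mm. Loose things lie on the board in front of the rail (x below -50 mm).
- cutter_head: Black saddle 56 (x) x 90 (y) mm sliding on the rail along the trimmer's y; axes as the trimmer's, origin at desk height under its middle, flat top at 52 mm. It must go to +y. Gum holds it within the first 5 mm of travel and lets go at a push of 6 to 15 N; then it runs with about 3 N. More than 30 N from the robot on the head (lug and button included) is too much.
- home_cap (a point): Middle of the top of the black rail end cap at the trimmer's +y end, 38 mm above the desk. The head stops well short of it: 80 to 190 mm from its start it meets a stop inside the rail that cannot be seen. The stop has a rubber buffer that gives about 1 mm for 3 N; let go, the head settles back a few mm, which is still home.
- lug_push_face (a point): Centre of the flat rear (-y) face of the upright black lug at the -y end of the head, where it is pushed towards +y. The lug is 34 (x) x 12 (y) mm and 28 mm high; its top is 80 mm above the desk, this point is 66 mm above it.
- lock_button_top (a point): Centre of the top of the round metal lock button (20 mm across) near the +y end of the head, 68 mm above the desk when up, 55 mm in +y from the middle of the lug.
- lock_button (a joint): How far the lock button is pressed down, in m: 0 up, 0.006 fully down. It takes about 5 to 6 N and stays where it is left. A pin under it drops into a hole only when the head is against its stop (within about 2 mm); elsewhere it is blocked after 1 to 2 mm.
- eraser: Eraser in a card sleeve lying on the board, 20 x 44 x 12 mm; leave it alone.
- binder_clip1: Black binder clip on the board, 32 x 32 x 40 mm; leave it alone.
- clip_box: Small clear box of clips, 52 x 72 x 24 mm, on the desk behind the trimmer; leave it alone.

How it is judged:
On the way:
1. the head has broken free and run at least 30 mm, lock button still up (distance of lug_push_face from where it was at the start of the episode above 0.03 m and value of joint lock_button below 0.002 m), for 0.1 s.
At the end, for the whole second after the job is handed in: The lock button is down by more than 4 mm (possible only with the head at its stop), and the head is at rest, over 60 mm from where it was (value of joint lock_button above 0.004 m and linear speed of cutter_head below 0.01 m/s and distance of lug_push_face from where it was at the start of the episode above 0.06 m); the robot touches nothing.
It fails at once if the robot pressed on the head with more than 30 N (contact force between any of the fingers, the arm and cutter_head above 30 N).
It fails at once if a bystander was moved by more than 20 mm (distance of any of eraser, binder_clip1, clip_box from where it was at the start of the episode above 0.02 m).
It also fails if it takes over 54 s, if anything falls off the work surface, if the arm or the gripper's body presses on something with over 40 N, if the wrist force passes 120 N, or if a joint passes its speed limit or range.

## Working session

There is one attempt and no reset: what is moved stays moved. The work goes in short steps, Python scripts to look and compute and a shell command to move; the robot and the scene stay as the last step left them, time stands still between calls to the robot, and variables do not carry over. Pictures are saved under pics/ and viewed, at most 10 in all, crops included, and the job is handed in when it is done.

```bash
mkdir -p pics; python3 - <<'E'
from plant import robot, read_camera
import cv2
s=robot.read_state();print(s)
for n in("top","side"):
    c=read_camera(n);cv2.imwrite(f"pics/{n}0.png",c["image"]);print(n,c["K"],c["D"],c["extrinsics"])
E
```

```text
{'t': 0.0, 'q': array([-1.20040730e+00,  1.31169936e-01,  1.48927494e+00,  7.43726677e-06,
        1.52300357e+00, -8.53949078e-02]), 'dq': array([ 6.73484556e-05, -6.10474635e-04,  6.48116158e-04,  7.02680315e-04,
        5.00004639e-04, -1.25050437e-03]), 'joint_torque': array([ 3.85010826e-04, -5.59844792e+01, -4.91759098e+01,  7.67369242e-02,
        3.56829737e-02, -1.36226608e-04]), 'tool_pos': array([ 0.26391714, -0.53820167,  0.2175846 ]), 'orientation': array([-3.05857578e+00, -7.09346924e-01,  4.02200655e-04]), 'force': array([-0.36789041,  0.52931817, -0.72628439]), 'wrist_torque': array([-0.04330369,  0.04275036,  0.00694984]), 'gripper_force': 0.0, 'opening': 0.09317920324036337}
top [[353.52483705   0.         255.88045771]
 [  0.         353.52483705 193.88343682]
 [  0.           0.           1.        ]] [-0.10091123  0.          0.          0.          0.        ] [[-0.01162303 -0.99978974 -0.01689303  0.08999754]
 [-0.99208908  0.01364207 -0.12479247  0.58035442]
 [ 0.12499669  0.01530892 -0.99203904  0.86262365]
 [ 0.          0.          0.          1.        ]]
side [[484.80172584   0.         261.11456668]
 [  0.         484.80172584 190.81566271]
 [  0.           0.           1.        ]] [0.07253082 0.         0.         0.         0.        ] [[-0.99872819  0.0462176  -0.02014806  0.60103554]
 [ 0.04238249  0.55315249 -0.83200123 -0.00103879]
 [-0.02730815 -0.83179701 -0.5544078   1.02332504]
 [ 0.          0.          0.          1.        ]]
```

View pics/top0.png

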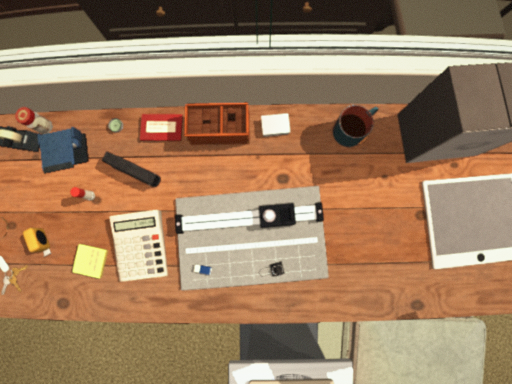

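View pics/side0.png

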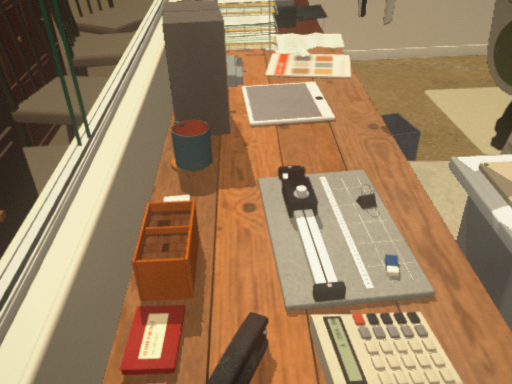

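The top view shows the rail from the home cap at about (179,221) to the right cap at (320,211), with the head at (259–295, 215) and its button at (268,215). I'll zoom in to get exact pixels.

```bash
python3 - <<'E'
import cv2,numpy as np
a=cv2.imread("pics/top0.png")[190:245,165:335];b=cv2.imread("pics/side0.png")[155:235,260:330]
a=cv2.resize(a,None,fx=4.5,fy=4.5,interpolation=cv2.INTER_CUBIC)
b=cv2.resize(b,None,fx=4.2,fy=4.2,interpolation=cv2.INTER_CUBIC)
o=np.zeros((600,780,3),np.uint8);o[:a.shape[0],:a.shape[1]]=a;o[250:250+b.shape[0],:b.shape[1]]=b
cv2.imwrite("pics/z0.png",o)
E
```

```text
(no output)
```

View pics/z0.png

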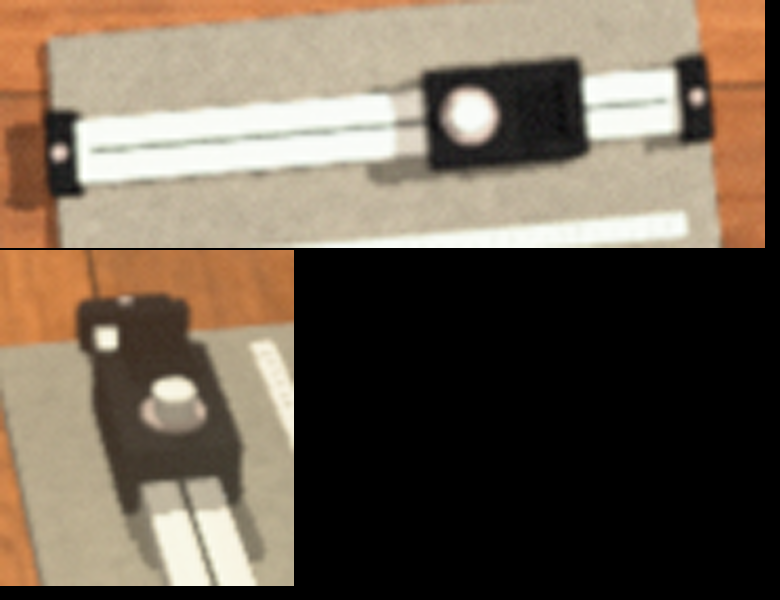

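```bash
cat > h.py <<'E'
import numpy as np,cv2
from plant import robot, read_camera
def ray(c,uv):
    p=cv2.undistortPoints(np.array([[uv]],float),c["K"],c["D"])[0,0]
    T=c["extrinsics"];R,t=T[:3,:3],T[:3,3]
    return -R.T@t, R.T@np.array([p[0],p[1],1])
def at(c,uv,z):
    o,d=ray(c,uv);return o+d*(z-o[2])/d[2]
E
python3 - <<'E'
from h import *
c=read_camera("top");s=read_camera("side")
H=at(c,(177.9,223.4),.038);F=at(c,(319.5,210.9),.038);B=at(c,(268.8,215.2),.068);Bs=at(s,(300.6,187.7),.068)
print(H,F,np.linalg.norm(H-F),B,Bs)
u=(H-F)[:2];u/=np.linalg.norm(u);print("dir",u,"yaw",np.degrees(np.arctan2(-u[0],u[1])))
for P in(B,Bs):print("button along",(P-F)[:2]@u,"off",(P-F)[:2]@[u[1],-u[0]])
B2=(H[:2]+F[:2])/2; k=[( (B-F)[:2]@u+(Bs-F)[:2]@u)/2][0]
b=F[:2]+u*k; print("button on rail",b,"lug mid",b-.055*u,"pushface",b-.061*u)
for p in[(425,75),(580,62),(585,155),(430,168)]:
    q=at(c,((p[0]+.5)/4.5-.5+165,(p[1]+.5)/4.5-.5+190),.052);print("corner",q,(q-F)[:2]@u)
st=robot.read_state();from scipy.spatial.transform import Rotation as R
print(R.from_rotvec(st["orientation"]).as_matrix())
E
```

```text
[0.50850884 0.28156225 0.038     ] [ 0.5357652 -0.0777445  0.038    ] 0.36033907735160947 [0.52474441 0.05125969 0.068     ] [0.52730843 0.05298831 0.068     ]
dir [-0.07564086  0.99713513] yaw 4.3380453916362445
button along 0.12946823045917014 off -0.0012312220128894854
button along 0.1309979575857303 off 0.0014562068229286196
button on rail [0.52591425 0.05211549] lug mid [ 0.5300745  -0.00272694] pushface [ 0.53052834 -0.00870975]
corner [0.54834254 0.07485038 0.052     ] 0.1512063503603743
corner [ 0.55440513 -0.01110229  0.052     ] 0.06504134739730333
corner [ 0.50295739 -0.01263696  0.052     ] 0.06740262153850893
corner [0.49695539 0.07274891 0.052     ] 0.15299787212344335
[[ 8.97881872e-01  4.40236274e-01 -4.09035498e-04]
 [ 4.40236449e-01 -8.97881216e-01  1.09143161e-03]
 [ 1.13222495e-04 -1.16004899e-03 -9.99999321e-01]]
```

The caps come out 360 mm apart, as specified, and the rail yaw is +4.3°. The push face is at about (0.5305, -0.0087). Next I shut the fingers, turn -21.8° so the tool's y axis lies along the rail, and approach behind the lug.

```bash
python3 -m inch '[10,18,0,-4,0, 30,53,0,-9,0, 50,88,0,-14,0, 70,123,0,-18,0, 90,158,0,-21.8,0, 110,193,0,-21.8,0, 130,228,0,-21.8,0, 150,263,0,-21.8,0, 170,298,0,-21.8,0, 190,333,0,-21.8,0]' 10
python3 -m inch '[20,35,0,0,0, 40,70,0,0,0, 60,105,0,0,0, 75,135,0,0,0, 80,146,0,0,0, 80,146,-30,0,0, 80,146,-65,0,0, 80,146,-95,0,0, 80,146,-95,0,0, 80,146,-95,0,0]'
python3 - <<'E'
from h import *
w=read_camera("wrist");c=read_camera("top");s=read_camera("side")
o=np.zeros((384+5,780,3),np.uint8)
a=cv2.resize(c["image"][150:280,190:340],None,fx=2.5,fy=2.5);b=cv2.resize(s["image"][100:260,230:390],None,fx=2.4,fy=2.4)
o[:a.shape[0],:a.shape[1]]=a;o[:b.shape[0],380:380+b.shape[1]]=b
cv2.imwrite("pics/p1.png",o)
E
```

```text
t: 1.03
tool_pos: [0.4547, -0.2039, 0.2187]
orientation: [3.139, 0.118, 0.0]
force: [1.1, -0.7, 0.8]
opening: 0.0311
gripper_force: 0.0
t: 1.87
tool_pos: [0.5322, -0.0598, 0.122]
orientation: [-3.138, -0.118, 0.007]
force: [0.0, -0.1, 0.6]
opening: 0.0005
gripper_force: 0.0
```

View pics/p1.png

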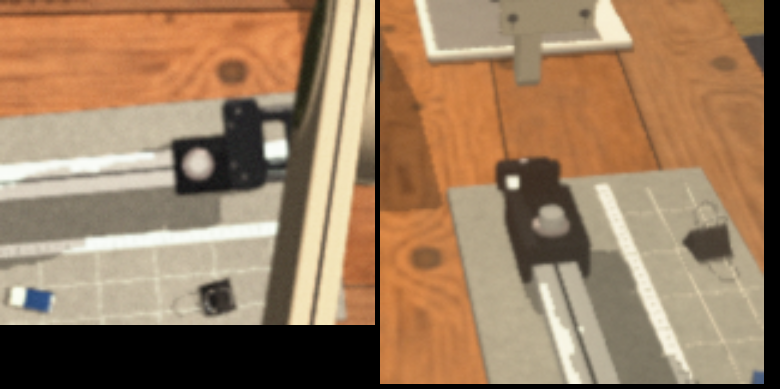

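The shut fingers hang behind the head, in line with the rail: tip at about (527,80) in the side crop, lug at (525,175). I'll descend and approach.

```bash
python3 -m inch '[1,0,-30,0,0, 2,0,-59,0,0, 2,0,-59,0,0, 1.5,5,-59,0,0, 1,10,-59,0,0, 1,15,-59,0,0, 0.5,20,-59,0,0, 0.5,22,-59,0,0, 0.3,24,-59,0,0, 0.3,24,-59,0,0]'
python3 -m inch '[0,1,0,0,0, 0,2,0,0,0, -0.2,3,0,0,0, -0.2,3,0,0,0]'
python3 -m inch '[0,1,0,0,0, 0,2,0,0,0, -0.2,3,0,0,0, -0.2,3,0,0,0]'
```

```text
t: 2.85
tool_pos: [0.5347, -0.0353, 0.0652]
orientation: [3.139, 0.119, 0.001]
force: [-1.3, -0.3, 0.4]
opening: 0.0
gripper_force: 0.0
t: 3.18
tool_pos: [0.5341, -0.0327, 0.0645]
orientation: [-3.139, -0.118, 0.0]
force: [0.7, -0.0, 0.9]
opening: 0.0002
gripper_force: 0.0
t: 3.52
tool_pos: [0.534, -0.0296, 0.0646]
orientation: [-3.139, -0.118, 0.0]
force: [0.1, -0.1, -0.3]
opening: 0.0006
gripper_force: 0.0
```

```bash
for i in 1; do python3 -m inch '[0,1,0,0,0, -0.2,2,0,0,0, -0.3,3,0,0,0, -0.3,3,0,0,0]'; done
python3 -m inch '[0,1,0,0,0, -0.2,2,0,0,0, -0.2,2,0,0,0]'
python3 -m inch '[0,1,0,0,0, -0.2,2,0,0,0, -0.2,2,0,0,0]'
python3 -m inch '[0,1,0,0,0, -0.2,2,0,0,0, -0.2,2,0,0,0]'
```

```text
t: 3.85
tool_pos: [0.5337, -0.0265, 0.0646]
orientation: [-3.139, -0.118, 0.0]
force: [0.2, 0.5, 0.4]
opening: 0.0007
gripper_force: 0.0
t: 4.1
tool_pos: [0.5336, -0.0247, 0.0647]
orientation: [3.139, 0.118, 0.0]
force: [0.2, -0.0, -0.4]
opening: 0.0007
gripper_force: 0.0
t: 4.35
tool_pos: [0.5334, -0.023, 0.0647]
orientation: [3.139, 0.118, 0.0]
force: [1.0, -2.9, -0.4]
opening: 0.0004
gripper_force: 1.4
t: 4.6
tool_pos: [0.5332, -0.0208, 0.0647]
orientation: [3.139, 0.118, 0.0]
force: [0.7, -3.3, -0.9]
opening: 0.0002
gripper_force: 1.5
```

Contact at y ≈ -0.0235. I'll keep loading in small steps.

```bash
for i in 1; do python3 -m inch '[0,0.5,0,0,0, -0.1,1,0,0,0, -0.1,1,0,0,0]'
python3 -m inch '[0,0.5,0,0,0, -0.1,1,0,0,0, -0.1,1,0,0,0]'
python3 -m inch '[0,0.5,0,0,0, -0.1,1,0,0,0, -0.1,1,0,0,0]'; done | grep -v -e orient -e opening
```

```text
t: 4.85
tool_pos: [0.5332, -0.0202, 0.0647]
force: [1.7, -5.0, -1.2]
gripper_force: 2.7
t: 5.1
tool_pos: [0.5331, -0.0189, 0.0647]
force: [0.9, -4.0, -1.1]
gripper_force: 1.9
t: 5.35
tool_pos: [0.5331, -0.0184, 0.0648]
force: [1.9, -6.7, -0.6]
gripper_force: 3.4
```

```bash
(python3 -m inch '[0,0.5,0,0,0, -0.1,1,0,0,0, -0.1,1,0,0,0]'
python3 -m inch '[0,0.5,0,0,0, -0.1,1,0,0,0, -0.1,1,0,0,0]'
python3 -m inch '[0,0.5,0,0,0, -0.1,1,0,0,0, -0.1,1,0,0,0]'
python3 -m inch '[0,0.5,0,0,0, -0.1,1,0,0,0, -0.1,1,0,0,0]' ) | grep -v -e orient -e opening
```

```text
t: 5.6
tool_pos: [0.533, -0.0181, 0.0648]
force: [2.1, -10.4, -1.2]
gripper_force: 5.0
t: 5.85
tool_pos: [0.5327, -0.0153, 0.0647]
force: [0.7, -0.6, 0.0]
gripper_force: 0.3
t: 6.1
tool_pos: [0.5326, -0.0144, 0.0647]
force: [0.5, -2.2, 0.4]
gripper_force: 0.5
t: 6.35
tool_pos: [0.5325, -0.0137, 0.0647]
force: [1.8, -2.8, 0.6]
gripper_force: 1.1
```

It broke free at just over 10 N and now runs at about 3 N. I'll run on to around 65 mm of travel, short of the earliest stop, then take small steps with a force guard between calls.

```bash
cat > g.py <<'E'
import sys;from plant import robot
s=robot.read_state();f=s["force"];print(round(s["t"],2),s["tool_pos"].round(4),f.round(1))
sys.exit(abs(f[1])>7)
E
python3 -m inch '[-0.1,1.5,0,0,0, -0.3,3.5,0,0,0, -0.5,6,0,0,0, -0.6,8.5,0,0,0, -0.8,11,0,0,0, -1,13.5,0,0,0, -1.2,16,0,0,0, -1.4,18.5,0,0,0, -1.6,21,0,0,0, -1.8,23.5,0,0,0]' >/dev/null && python3 g.py && python3 -m inch '[-0.2,2.5,0,0,0, -0.4,5,0,0,0, -0.6,7.5,0,0,0, -0.8,10,0,0,0, -1,12.5,0,0,0, -1.1,15,0,0,0, -1.3,17.5,0,0,0, -1.5,20,0,0,0, -1.7,22.5,0,0,0, -1.9,25,0,0,0]'  >/dev/null && python3 g.py && python3 -m inch '[-0.1,1,0,0,0, -0.2,2,0,0,0, -0.3,3,0,0,0, -0.4,4,0,0,0, -0.4,5,0,0,0]' >/dev/null; python3 g.py
```

```text
7.18 [0.5307 0.0101 0.0647] [ 0.8 -3.4  1. ]
7.18 [0.5307 0.0101 0.0647] [ 0.8 -3.4  1. ]False
False
```

```bash
sed -i 's/sys.exit(\(.*\))$/sys.exit(int(\1))/' g.py
python3 -m inch '[-0.2,2.5,0,0,0, -0.4,5,0,0,0, -0.6,7.5,0,0,0, -0.8,10,0,0,0, -1,12.5,0,0,0, -1.1,15,0,0,0, -1.3,17.5,0,0,0, -1.5,20,0,0,0, -1.7,22.5,0,0,0, -1.9,25,0,0,0]'  >/dev/null && python3 g.py && python3 -m inch '[-0.2,2.5,0,0,0, -0.4,5,0,0,0, -0.6,7.5,0,0,0, -0.8,10,0,0,0]' >/dev/null; python3 g.py
```

```text
8.02 [0.5288 0.035  0.0647] [ 3.2 -2.2  1.3]
8.35 [0.528  0.045  0.0647] [ 2.9 -3.4  1.2]
```

```bash
python3 -m inch '[-0.1,1.3,0,0,0, -0.2,2.6,0,0,0, -0.3,4,0,0,0, -0.4,5,0,0,0]' >/dev/null && python3 g.py && python3 -m inch '[-0.1,1.3,0,0,0, -0.2,2.6,0,0,0, -0.3,4,0,0,0, -0.4,5,0,0,0]' >/dev/null && python3 g.py && python3 -m inch '[-0.1,1.3,0,0,0, -0.2,2.6,0,0,0, -0.3,4,0,0,0, -0.4,5,0,0,0]' >/dev/null && python3 g.py && python3 -m inch '[-0.1,1.3,0,0,0, -0.2,2.6,0,0,0, -0.3,4,0,0,0, -0.4,5,0,0,0]' >/dev/null && python3 g.py && python3 -m inch '[-0.1,1.3,0,0,0, -0.2,2.6,0,0,0, -0.3,4,0,0,0, -0.4,5,0,0,0]' >/dev/null && python3 g.py && python3 -m inch '[-0.1,1.3,0,0,0, -0.2,2.6,0,0,0, -0.3,4,0,0,0, -0.4,5,0,0,0]' >/dev/null && python3 g.py
```

```text
8.68 [0.5275 0.0499 0.0647] [ 2.3 -2.6  0.5]
9.02 [0.5271 0.0549 0.0646] [ 2.9 -2.4 -0.2]
9.35 [0.5267 0.0599 0.0646] [ 3.  -2.4  0.8]
9.68 [0.5263 0.0649 0.0646] [ 2.1 -3.1  0.5]
10.02 [0.5259 0.0699 0.0646] [ 2.7 -3.4  0.9]
10.35 [0.5255 0.0749 0.0646] [ 2.7 -2.6  1.1]
```

```bash
python3 -m inch '[-0.1,1.3,0,0,0, -0.2,2.6,0,0,0, -0.3,4,0,0,0, -0.4,5,0,0,0]' >/dev/null && python3 g.py && python3 -m inch '[-0.1,1.3,0,0,0, -0.2,2.6,0,0,0, -0.3,4,0,0,0, -0.4,5,0,0,0]' >/dev/null && python3 g.py && python3 -m inch '[-0.1,1.3,0,0,0, -0.2,2.6,0,0,0, -0.3,4,0,0,0, -0.4,5,0,0,0]' >/dev/null && python3 g.py && python3 -m inch '[-0.1,1.3,0,0,0, -0.2,2.6,0,0,0, -0.3,4,0,0,0, -0.4,5,0,0,0]' >/dev/null && python3 g.py && python3 -m inch '[-0.1,1.3,0,0,0, -0.2,2.6,0,0,0, -0.3,4,0,0,0, -0.4,5,0,0,0]' >/dev/null && python3 g.py && python3 -m inch '[-0.1,1.3,0,0,0, -0.2,2.6,0,0,0, -0.3,4,0,0,0, -0.4,5,0,0,0]' >/dev/null && python3 g.py && python3 -m inch '[-0.1,1.3,0,0,0, -0.2,2.6,0,0,0, -0.3,4,0,0,0, -0.4,5,0,0,0]' >/dev/null && python3 g.py && python3 -m inch '[-0.1,1.3,0,0,0, -0.2,2.6,0,0,0, -0.3,4,0,0,0, -0.4,5,0,0,0]' >/dev/null && python3 g.py
```

```text
10.68 [0.5251 0.0799 0.0646] [ 2.5 -3.8  1.2]
11.02 [0.5247 0.0849 0.0646] [ 2.7 -2.4  0.3]
11.35 [0.5243 0.0899 0.0646] [ 2.2 -2.3  0.6]
11.68 [0.5239 0.0949 0.0646] [ 2.5 -3.8  0.3]
12.02 [0.5235 0.0999 0.0646] [ 2.1 -2.9  0.6]
12.35 [0.5231 0.1049 0.0646] [ 3.6 -2.9  0. ]
12.68 [0.5227 0.1099 0.0646] [ 2.8 -3.2 -0.2]
13.02 [0.5223 0.1149 0.0646] [ 3.2 -2.9  0.4]
```

```bash
python3 -m inch '[-0.1,1.3,0,0,0, -0.2,2.6,0,0,0, -0.3,4,0,0,0, -0.4,5,0,0,0]' >/dev/null && python3 g.py && python3 -m inch '[-0.1,1.3,0,0,0, -0.2,2.6,0,0,0, -0.3,4,0,0,0, -0.4,5,0,0,0]' >/dev/null && python3 g.py && python3 -m inch '[-0.1,1.3,0,0,0, -0.2,2.6,0,0,0, -0.3,4,0,0,0, -0.4,5,0,0,0]' >/dev/null && python3 g.py && python3 -m inch '[-0.1,1.3,0,0,0, -0.2,2.6,0,0,0, -0.3,4,0,0,0, -0.4,5,0,0,0]' >/dev/null && python3 g.py && python3 -m inch '[-0.1,1.3,0,0,0, -0.2,2.6,0,0,0, -0.3,4,0,0,0, -0.4,5,0,0,0]' >/dev/null && python3 g.py && python3 -m inch '[-0.1,1.3,0,0,0, -0.2,2.6,0,0,0, -0.3,4,0,0,0, -0.4,5,0,0,0]' >/dev/null && python3 g.py && python3 -m inch '[-0.1,1.3,0,0,0, -0.2,2.6,0,0,0, -0.3,4,0,0,0, -0.4,5,0,0,0]' >/dev/null && python3 g.py && python3 -m inch '[-0.1,1.3,0,0,0, -0.2,2.6,0,0,0, -0.3,4,0,0,0, -0.4,5,0,0,0]' >/dev/null && python3 g.py
```

```text
13.35 [0.5219 0.1199 0.0646] [ 3.1 -3.8 -0.4]
13.68 [0.5215 0.1249 0.0646] [ 2.7 -3.3  0.3]
14.02 [0.5212 0.129  0.0647] [ 3.7 -8.6  0.8]
```

Resistance at y ≈ 0.128, about 153 mm of travel. I'll press slightly more to confirm it's the stop.

```bash
python3 -m inch '[0,0.7,0,0,0, -0.1,1.5,0,0,0, -0.1,1.5,0,0,0]' >/dev/null; python3 g.py;  python3 -m inch '[0,0.7,0,0,0, -0.1,1,0,0,0, -0.1,1,0,0,0]' >/dev/null; python3 g.py
```

```text
14.27 [0.5211 0.1299 0.0646] [ 2.3 -9.4  1.1]
14.52 [0.5211 0.1305 0.0647] [  3.8 -11.8   2. ]
```

The stop is confirmed: force rises with displacement. Back off, go up, and move over the button.

```bash
python3 -m inch '[0.5,-7,0,0,0, 1,-15,0,0,0, 1,-15,20,0,0, 1,-15,42,0,0, -1,10,42,0,0, -3,35,42,0,0, -5,58,42,0,0, -6.5,71,42,0,0, -6.5,71,42,0,0, -6.5,71,42,0,0]'
python3 - <<'E'
from h import *
c=read_camera("top");s=read_camera("side")
a=cv2.resize(c["image"][180:250,165:285],None,fx=4,fy=4,interpolation=2);b=cv2.resize(s["image"][165:315,255:360],None,fx=3.2,fy=3.2,interpolation=2)
o=np.zeros((480,480+336,3),np.uint8)[:, :800]
o[:a.shape[0],:a.shape[1]]=a;o[:480,464:800]=b
cv2.imwrite("pics/p2.png",o)
E
```

```text
t: 15.35
tool_pos: [0.5139, 0.2034, 0.1062]
orientation: [3.139, 0.121, -0.002]
force: [-0.3, 1.1, 0.8]
opening: 0.001
gripper_force: 0.0
```

View pics/p2.png

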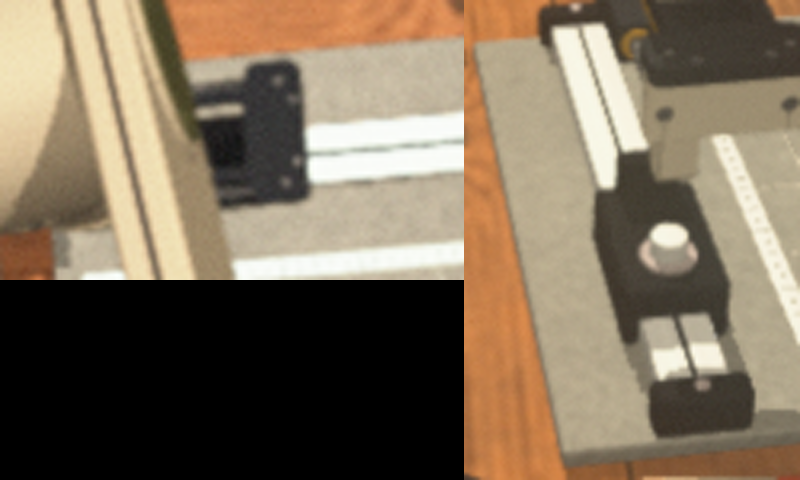

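```bash
python3 - <<'E'
from h import *
s=read_camera("side");st=robot.read_state();p=st["tool_pos"];print(p)
T=s["extrinsics"];print(cv2.projectPoints(p.reshape(1,3),cv2.Rodrigues(T[:3,:3])[0],T[:3,3],s["K"],s["D"])[0])
print(at(s,(318.7,238.7),.068),at(s,(318.7,238.7),.062))
E
```

```text
[0.51434328 0.20229837 0.1063682 ]
[[[319.80577797 218.22909272]]]
[0.51512277 0.20715639 0.068     ] [0.51379327 0.19990778 0.062     ]
```

The side view shows the button top at crop (669,237), i.e. about (0.515, 0.206) at height 0.068, and it's still up. The fingertip is 3–4 mm short in y, so I'll shift and press.

```bash
python3 -m inch '[0,3,-15,0,0, 0,3,-30,0,0, 0,3,-35,0,0, 0,3,-36.5,0,0, 0,3,-37.5,0,0, 0,3,-37.5,0,0]' | grep -v orient
python3 -m inch '[0,0,-0.7,0,0, 0,0,-1.3,0,0, 0,0,-1.3,0,0]' | grep -v orient
python3 -m inch '[0,0,-0.7,0,0, 0,0,-1.3,0,0, 0,0,-1.3,0,0]' | grep -v orient
```

```text
t: 16.0
tool_pos: [0.5148, 0.206, 0.0696]
force: [0.2, 0.4, -0.4]
opening: 0.0004
gripper_force: 0.0
t: 16.25
tool_pos: [0.5148, 0.2064, 0.0683]
force: [0.1, 1.1, 0.3]
opening: 0.0006
gripper_force: 0.0
t: 16.5
tool_pos: [0.5148, 0.2064, 0.067]
force: [-0.5, -0.1, 3.7]
opening: 0.0001
gripper_force: 2.1
```

```bash
python3 -m inch '[0,0,-0.7,0,0, 0,0,-1.3,0,0, 0,0,-1.3,0,0]' | grep -v orient
python3 -m inch '[0,0,-0.7,0,0, 0,0,-1.3,0,0, 0,0,-1.3,0,0]' | grep -v orient
```

```text
t: 16.75
tool_pos: [0.5148, 0.2063, 0.0654]
force: [0.4, -0.4, 3.5]
opening: 0.0006
gripper_force: 2.0
t: 17.0
tool_pos: [0.5147, 0.2064, 0.064]
force: [1.4, 0.0, 4.1]
opening: 0.0005
gripper_force: 2.0
```

```bash
python3 -m inch '[0,0,-0.7,0,0, 0,0,-1.3,0,0, 0,0,-1.3,0,0]' | grep -v orient
python3 -m inch '[0,0,-0.5,0,0, 0,0,-1,0,0, 0,0,-1,0,0]' | grep -v orient
python3 -m inch '[0,0,-0.5,0,0, 0,0,-0.5,0,0]' | grep -v orient
```

```text
t: 17.25
tool_pos: [0.5147, 0.2063, 0.0627]
force: [0.8, -1.0, 4.5]
opening: 0.0004
gripper_force: 2.1
t: 17.5
tool_pos: [0.5148, 0.2064, 0.0622]
force: [-0.6, -0.7, 8.7]
opening: 0.0005
gripper_force: 4.0
t: 17.67
tool_pos: [0.5148, 0.2064, 0.0622]
force: [-2.6, -1.0, 11.8]
opening: 0.0009
gripper_force: 5.9
```

The button bottomed at 62 mm, which is the full 6 mm. I'll retract straight up and clear, then check.

```bash
python3 -m inch '[0,0,5,0,0, 0,0,25,0,0, 0,0,60,0,0, 0,0,95,0,0, 0,-30,110,0,0, 0,-65,110,0,0, 0,-100,110,0,0, 0,-135,110,0,0, 0,-150,110,0,0, 0,-150,110,0,0]'
python3 - <<'E'
from h import *
s=read_camera("side")["image"]
cv2.imwrite("pics/p3.png",cv2.resize(s[165:315,255:400],None,fx=3.5,fy=3.5,interpolation=2))
E
```

```text
t: 18.5
tool_pos: [0.5138, 0.0531, 0.1704]
orientation: [3.139, 0.113, -0.002]
force: [0.2, -0.3, 0.6]
opening: 0.0003
gripper_force: 0.0
```

View pics/p3.png

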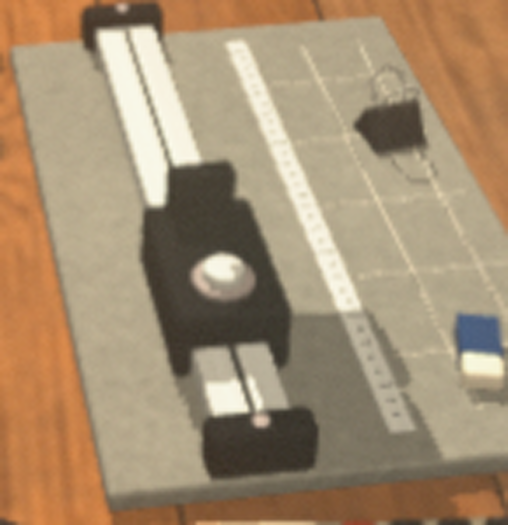

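The button at (223,275) now sits low on its collar. The head is at rest, the clip and eraser are untouched, and the arm is clear.

```bash
python3 -c "
from plant import job
print(job.close_job())"
```

```text
the job is handed in; nothing more can be done
None
```

The job is handed in: the head broke free at just over 10 N, ran about 153 mm to its stop, and is locked there with the button fully down (6 mm); no force reading exceeded about 12 N, and the arm ended clear.

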